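# Fit the rollers to the fret-wire bender

## Robot

A 6-joint arm with a two-finger parallel gripper is mounted at the origin on the work surface; the furniture and walls round the work are solid. World frame = base frame: x ahead of the robot, y to its left, z up, the work surface at z = 0. Lengths are in mm, angles in rad, forces in N, time in s.
With the tool pointing down it reaches from about 300 to 825 mm from the base axis. Payload 5.4 kg.
Tool frame: the origin (TCP) lies on the centre line of the jaws, within the pads' length; the fingertips stand 14 mm ahead of it and the grasp point (between the pads) lies 5 mm behind it; z points along the fingers, y is the line along which they close (so a half turn about z gives the same grasp; the last joint's range is limited). The gripper opens to 92 mm and grips with 3 to 60 N. Pads are 20 mm wide; open, the fingers measure 128 mm over their backs; the gripper's body (75 mm by 189 mm) begins 69 mm behind the grasp point.
Start: joints at [-1.367, 0.158, 1.597, -0, 1.386, -0.21], TCP at [231.178, -526.463, 228.601] pointing down, gripper open.
Joint ranges: [-2.91, 2.91], [-0.94, 2.29], [0.18, 2.7], [-1.29, 4.43], [0.17, 2.64], [-3, 3]. Speed limits (rad/s): [2.57, 2.57, 3.14, 3.14, 3.14, 3.14].

## Interface

Orientations are given as [roll, pitch, yaw] about the fixed x, y, z axes, in that order (R = Rz(yaw) Ry(pitch) Rx(roll)).
In Python, from station import ctrl gives the robot as it stands. The module is installed in compiled form; this text tells all that it offers.
- The arm moves only by the tool carry_out, never from a script. Its argument "motion" is a list that holds one entry, the list of rows, each a list of 7 numbers: the shift along the tool's x, y, z in fractions of the full range, 1 being 0.8 m, then the turn, a rotation vector about the tool's x, y, z in parts of the range, where 1.0 means 2 rad, then the opening, from 0 (shut) to 1 (fully open). A call has 1 to 20 rows; each row is the pose to reach, as a shift and turn from the pose commanded when the call began, along the tool's axes at that moment; what a row does not reach only later rows make up. A row lasts 1/12 s, in which the tool goes at most 41.7 mm and 7.16 degrees, less where a joint would pass 70% of its speed; a pose out of reach is approached as far as the arm can. A shift or turn number past 1, either way, is cut back to 1. A call with a gripper value outside its range is refused whole. The fingers move at their own pace and stop on an object; "squeeze" is the grip in N (left out, the last holds). Time passes only in rows, so rows that repeat a pose let the fingers close. It gives the time, the measured TCP pose, the force, the opening and the grip force at its end, in the units of the state.
- ctrl.sense(): the state, without advancing time (a new reading comes with each control period).
- ctrl.capture(name): name is "side" or "top" or "wrist"; returns a dict with "color" (420x560x3 uint8, red, green, blue), "mtx" (3x3 intrinsics, pixels), "cam_to_world" (4x4, takes a point from camera to world coordinates); the wrist camera has in their place "T_tool_cam" (4x4, takes a point from camera to tool coordinates, whose origin is the TCP and whose axes are the flange's). Camera axes: x right, y down, z forward; pixel columns grow to the right and rows downward; lengths in mm; the calibration is good to about 2 mm. A picture is of the moment at which its call begins: read the wrist's pose just before it. There is no depth.
- ctrl.sign_off(): hands the job in; it is judged then, once.
Trained networks look in the newest picture that a camera, given by its name, has taken for a name from the list of things; names that differ only in an ending like _2 or _b are one class to them, and where a whole thing is asked for, a point or a joint stands for the part that bears it (a point fixed in the world has none). Each returns a list of dicts, best first, with "score" (0 to 1); they miss things now and then, are a little off and sometimes report something else, mostly with a low value. They report only what shows in the picture. A call takes as long as a camera call.
- ctrl.look_for(thing, camera): "box" ([centre column, centre row, width, height] as shares, 0 to 1, of the picture: columns of its width, rows of its height, round what is visible of it).
- ctrl.silhouettes(thing, camera): "mask" (420x560 bool, what is visible of it) and "box" ([centre column, centre row, width, height] as shares, 0 to 1, of the picture: columns of its width, rows of its height, round what is visible of it).
The state is a dict: "time": time; "qpos": joint angles; "joint_vel": joint speeds; "joint_torque": joint torques, N m; "tcp_pos": TCP position; "orientation": TCP orientation; "contact_force": force on the tool from outside, world axes, zero at the start; "ft_torque": the same for the moment, N m; "width": opening from 0.0 (shut) to 1.0 (fully open); "grasp_force": force on a finger pad.
Only numpy, scipy, OpenCV 4.12 (cv2) and the standard library are available. Lean on these libraries where they do the work, as an engineer would, in place of code of your own. Each camera call takes 0.05 s, during which the arm holds its last target. There are 200 camera calls.

## Task

Fit out the fret-wire bender for the next job: put the grooved brass roller on the pin of the blue infeed block, the black roller on the pin of the yellow outfeed block, and between and behind them seat the knurled steel drive roller on the flatted drive shaft, turned so that its flat matches the shaft's and it drops fully home. Then put the red cap on top of the drive roller, over the end of the shaft. Leave all four sitting flat, fully down and released, and leave the dye bottle standing where it is.

Things in the scene. Friction and masses are not known exactly. Their poses are not given: they have to be found in the camera images.
- brass_roller: Brass roller with a wire groove round its middle, standing upright on the green cutting mat (its top 11 mm above the bench): 36 mm diameter, 22 mm high, round through bore 13 mm. Origin at the centre of its underside, z up its axis. About 140 g.
- black_roller: Black plastic roller, standing upright on the mat: 36 mm diameter, 22 mm high, round through bore 13 mm. Origin at the centre of its underside, z up its axis. About 60 g.
- drive_roller: Knurled steel drive roller, upright on the mat: 44 mm diameter, 22 mm high, D-shaped through bore (18 mm diameter, its flat 6 mm from the axis, lower edge chamfered). A red stripe on the top face runs outward from the flat. Origin at the centre of its underside, z up, x from the axis toward the flat (along the stripe). About 170 g.
- red_cap: Red fluted cap, standing upright on the mat: 30 mm diameter, 24 mm high, closed top, round bore 12 mm wide and 20 mm deep from below. Origin at the centre of its underside, z up. About 40 g. It goes last, resting on the top face of the drive roller with the thin end of the drive shaft in its bore.
- infeed_block: Blue block, 66 x 42 x 8 mm, fixed on the bender's plate left or right of its middle; a steel pin (10 mm diameter, top 9 mm pointed) stands in its centre. The roller's underside comes to rest on a collar 10 mm above the block's origin; the pin's point is 40 mm above it. Origin at the centre of its underside (40 mm above the bench), z up, x as the bender's.
- outfeed_block: Yellow block, the same size and with the same pin, collar and origin as the blue one, on the other side of the bender's middle.
- drive_seat (a point): Centre of the dark collar on which the drive roller comes to rest, on the drive shaft's axis, 46 mm above the bench; z up, x toward its flat (as the collar's red stripe), to the front. Above it the shaft is a D, 16 mm diameter, flat 5 mm from the axis, for 16 mm, then a round end 8 mm in diameter up to 38 mm, pointed. The bore has 1 mm play, 9 degrees of turn. The motor holds the shaft stiffly.
- bender: Fret-wire bender: grey casing with an aluminium top plate, 160 (x) x 172 (y) mm, fixed. Origin under its centre, 8 mm above the bench and 32 mm below the plate's top face, x away from the switch and speed knob at its front, z up. The drive shaft stands at x = 35, y = 0 mm, the blocks at about x = -30, y = +-42 mm (blue or yellow on either side).
- dye_bottle: Bystander: small amber dropper bottle with a black top, 33 mm wide, 102 mm tall, standing loose on the white bench top left of the work. Origin at the centre of its underside. To be left standing.

How it is judged:
By the outcome, as a careful person would: the job done as asked, in the order asked, and still so for the second after the job is handed in, with the robot touching nothing.
It also fails if it takes over 88 s, if anything falls off the work surface, if the arm or the gripper's body presses on something with over 40 N, if the wrist force passes 120 N, or if a joint passes its speed limit or range.

## Working session

There is one attempt and no reset: what is moved stays moved. The work goes in short steps, Python scripts to look and compute and a tool call to move; the robot and the scene stay as the last step left them, time stands still between calls to the robot, and variables do not carry over. Pictures are saved under pics/ and viewed, at most 14 in all, crops included, and the job is handed in when it is done.

Besides the shell and the picture viewer there is one more tool, called after ">>>" as name(argument=value, ...) on one line, values as JSON. carry_out: Moves the arm, as the interface text tells. Its arguments: {"type":"object","properties":{"motion":{"type":"array","items":{"type":"array","items":{"type":"array","items":{"type":"number"}}}},"squeeze":{"type":"number"}},"required":["motion"]}

```bash
mkdir -p pics
cat > h.py <<'E'
import numpy as np, cv2
from station import ctrl
from scipy.spatial.transform import Rotation as R
def toolT(s=None):
    s=s or ctrl.sense(); T=np.eye(4)
    T[:3,:3]=R.from_euler('xyz',s['orientation']).as_matrix(); T[:3,3]=s['tcp_pos']; return T
def cap(n):
    T=toolT(); c=ctrl.capture(n)
    C=np.array(c['cam_to_world']) if 'cam_to_world' in c else T@np.array(c['T_tool_cam'])
    return c['color'],np.array(c['mtx']),C
def save(img,name): cv2.imwrite('pics/'+name,img[:,:,::-1])
def px2plane(u,v,K,C,z):
    d=C[:3,:3]@np.linalg.solve(K,[u,v,1.]); o=C[:3,3]; return o+d*(z-o[2])/d[2]
def proj(p,K,C):
    q=K@(np.linalg.inv(C)@np.append(p,1))[:3]; return q[:2]/q[2]
def tri(obs):
    A=np.zeros((3,3));b=np.zeros(3)
    for u,v,K,C in obs:
        d=C[:3,:3]@np.linalg.solve(K,[u,v,1.]);d/=np.linalg.norm(d);P=np.eye(3)-np.outer(d,d);A+=P;b+=P@C[:3,3]
    return np.linalg.solve(A,b)
E
python3 - <<'E'
from h import *
s=ctrl.sense(); print(s)
for n in ['top','side','wrist']:
    im,K,C=cap(n); save(im,n+'0.png'); print(n,K.round(1).tolist(),C.round(3).tolist())
    for t in ['brass_roller','black_roller','drive_roller','red_cap','infeed_block','outfeed_block','bender','dye_bottle','drive_seat']:
        try:
            r=ctrl.look_for(t,n)
            print(t,[(round(x['score'],2),(np.array(x['box'])*[560,420,560,420]).round(1).tolist()) for x in r[:2]])
        except Exception as e: print(t,e)
E
```

```text
{'time': 0.0, 'qpos': array([-1.36712772e+00,  1.59010988e-01,  1.59825828e+00, -5.16634166e-06,
        1.38619686e+00, -2.10109736e-01]), 'joint_vel': array([4.80989863e-04, 1.90321215e-04, 8.62795710e-05, 4.38282325e-04,
       5.97909780e-04, 1.60150532e-03]), 'joint_torque': array([-5.99501273e-04, -3.85570228e+01, -3.22111738e+01,  7.01789930e-02,
        3.78232752e-02, -1.47503679e-04]), 'tcp_pos': array([ 231.03861174, -525.87288806,  227.62724264]), 'orientation': array([-3.13975932e+00, -3.85779989e-04,  4.13778943e-01]), 'contact_force': array([-0.05858876,  0.10062534,  0.00606403]), 'ft_torque': array([ 0.01888197, -0.02449778, -0.01990174]), 'grasp_force': 0.0, 'width': 1.0018728927360119}
top [[469.8, 0.0, 275.4], [0.0, 469.8, 216.8], [0.0, 0.0, 1.0]] [[0.01, -0.998, 0.068, 412.942], [-1.0, -0.011, -0.026, -157.732], [0.026, -0.068, -0.997, 912.448], [0.0, 0.0, 0.0, 1.0]]
brass_roller [(0.85, [221.1, 233.7, 23.2, 14.8]), (0.44, [388.8, 221.0, 29.0, 37.6])]
black_roller [(0.57, [227.0, 187.1, 21.5, 18.4])]
drive_roller [(0.93, [273.3, 196.1, 18.6, 21.8])]
red_cap [(0.4
[... 559 characters left out ...]
.2])]
drive_roller [(0.63, [294.2, 218.3, 25.3, 22.4])]
red_cap [(0.73, [250.4, 213.8, 18.7, 19.0])]
infeed_block [(0.91, [279.0, 312.3, 47.4, 33.3])]
outfeed_block [(0.97, [266.3, 269.8, 50.2, 31.3])]
bender [(0.92, [295.8, 298.5, 129.7, 114.0])]
dye_bottle [(0.76, [278.9, 135.8, 17.9, 43.2]), (0.39, [253.0, 183.1, 19.3, 16.2])]
drive_seat [(0.78, [315.6, 278.2, 22.7, 24.1])]
wrist [[375.2, 0.0, 280.0], [0.0, 375.2, 206.1], [0.0, 0.0, 1.0]] [[0.402, -0.879, -0.258, 303.155], [-0.916, -0.386, -0.113, -495.364], [-0.0, 0.282, -0.959, 384.993], [0.0, 0.0, 0.0, 1.0]]
brass_roller []
black_roller []
drive_roller []
red_cap []
infeed_block []
outfeed_block []
bender []
dye_bottle []
drive_seat []
```

Run:
```python
import cv2
a=cv2.imread('pics/top0.png')[120:320,110:440]; b=cv2.imread('pics/side0.png')[90:380,190:400]
cv2.imwrite('pics/topc.png',cv2.resize(a,None,fx=2.4,fy=2.4,interpolation=3)); cv2.imwrite('pics/sidec.png',cv2.resize(b,None,fx=2,fy=2,interpolation=3))
```

```text
(no output)
```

View pics/topc.png

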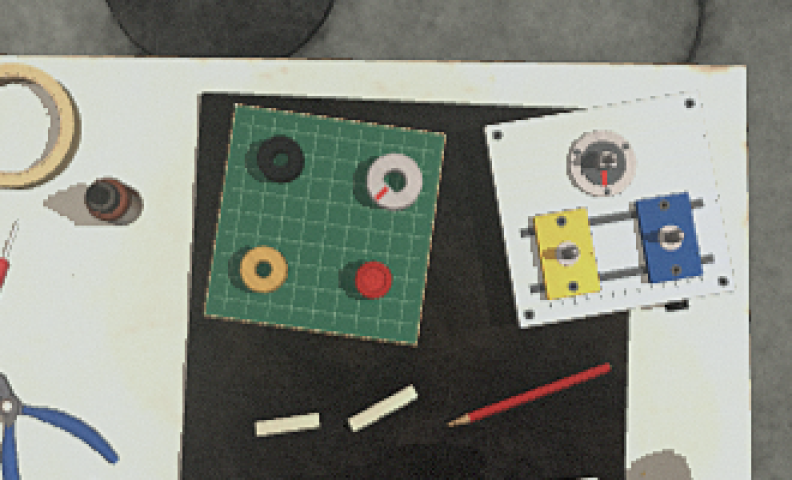

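View pics/sidec.png

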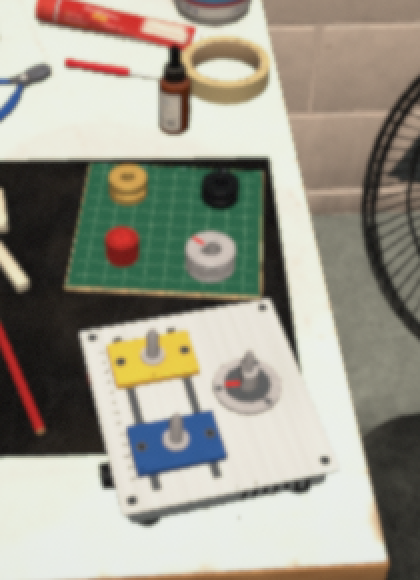

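Both views agree. The top view shows brass at about (220,232), black (227,186), drive (274,195) with its stripe pointing down-left, and red (266,237). The yellow pin is at about (346,226) and the blue pin at about (389,219). The D-shaft is at (362,187), flat and stripe toward the front. The bottle stands well to the left of the mat.

Run:
```python
from h import *
kt,kc=cap('top')[1:]; ks,kcs=cap('side')[1:]
def m(t,n):
    ctrl.capture(n); r=ctrl.silhouettes(t,n)
    return [(round(x['score'],2),(np.array(x['box'])*[560,420,560,420])) for x in r[:2]]
for n,z,u,v in [('brass',33,219.8,232.3),('black',33,227.3,186.5),('drive',33,274,195.5),('red',35,265.8,237),('ypin',80,346,226),('bpin',80,389.5,219),('shaft',80,362.5,187)]:
    print(n,px2plane(u,v,kt,kc,z).round(1))
for n,z,u,v in [('brass',33,190+128/2,90+170/2),('black',33,190+220/2,90+178/2),('drive',33,190+210/2,90+243/2),('red',35,190+122/2,90+233/2),('ypin',80,190+152/2,90+330/2),('bpin',80,190+175/2,90+415/2),('shaft',84,190+250/2,90+350/2)]:
    print(n,px2plane(u,v,ks,kcs,z).round(1))
T=toolT(); im,K,C=cap('wrist'); print((np.linalg.inv(T)@C).round(3).tolist())
# where the optical axis of wrist meets tool-axis plane
for z in (14,80,150,200): 
    Ct=np.linalg.inv(T)@C; print(z,px2plane(280,206,K,Ct,z).round(0), proj([0,0,z],K,Ct).round(0))
```

```text
brass [443. -77.  33.]
black [529.2 -89.5  33. ]
drive [ 513.3 -177.5   33. ]
red [ 435.  -162.9   35. ]
ypin [ 454.9 -305.3   80. ]
bpin [ 468.3 -383.4   80. ]
shaft [ 525.3 -335.    80. ]
brass [442.6 -68.2  33. ]
black [529.  -84.4  33. ]
drive [ 512.2 -172.2   33. ]
red [ 435.  -157.3   35. ]
ypin [ 455.3 -312.7   80. ]
bpin [ 467.9 -392.6   80. ]
shaft [ 526.3 -339.9   84. ]
[[-0.0, -0.959, -0.282, 78.401], [1.0, -0.0, -0.001, 0.465], [0.001, -0.282, 0.959, -156.364], [0.0, 0.0, 0.0, 1.0]]
14 [28.  0. 14.] [279. 261.]
80 [ 9.  0. 80.] [280. 219.]
150 [-12.   0. 150.] [280. 193.]
200 [-26.   0. 200.] [280. 180.]
```

```bash
cat >> h.py <<'E'
def goto(x,y,z,yaw,pitch_fix=True):
    """tool-frame delta from the measured pose to a down pose"""
    T=toolT(); G=np.eye(4); G[:3,:3]=R.from_euler('xyz',[np.pi,0,yaw]).as_matrix(); G[:3,3]=[x,y,z]
    D=np.linalg.inv(T)@G; print('delta',D[:3,3].round(1).tolist(),R.from_matrix(D[:3,:3]).as_rotvec().round(4).tolist())
def look(t,n):
    r=ctrl.silhouettes(t,n); return [(round(x['score'],2),x['mask'],np.array(x['box'])*[560,420,560,420]) for x in r]
E
python3 - <<'E'
from h import *
for i in range(4):
    ctrl.capture('wrist'); s=ctrl.sense(); print(s['tcp_pos'],s['orientation'],s['time'])
goto(490,-345,170,0.16)
E
```

```text
[ 231.15520002 -526.48205534  228.60814368] [-3.14158807e+00  2.34655266e-05  4.13778095e-01] 1.7
[ 231.18126978 -526.48214985  228.61519342] [3.14154210e+00 2.78105937e-05 4.13825333e-01] 1.75
[ 231.15850012 -526.46259596  228.59950922] [-3.14157803e+00 -1.26286973e-05  4.13756188e-01] 1.8
[ 231.15480333 -526.48411238  228.61702244] [3.14157116e+00 1.38274952e-05 4.13733799e-01] 1.85
delta [310.0, -62.1, 58.6] [0.0, 0.0, 0.2537]
```

The manual's scale: shifts go in shares of 0.8 m and turns go in shares of 2 rad. Converting my numbers, 310 mm / 800 = 0.3875, 58.6 mm / 800 = 0.0733, 0.254 rad / 2 = 0.127.

>>> carry_out(motion=[[[0.3875,-0.0775,0.0733,0,0,0.127,1],[0.3875,-0.0775,0.0733,0,0,0.127,1],[0.3875,-0.0775,0.0733,0,0,0.127,1],[0.3875,-0.0775,0.0733,0,0,0.127,1],[0.3875,-0.0775,0.0733,0,0,0.127,1],[0.3875,-0.0775,0.0733,0,0,0.127,1],[0.3875,-0.0775,0.0733,0,0,0.127,1],[0.3875,-0.0775,0.0733,0,0,0.127,1],[0.3875,-0.0775,0.0733,0,0,0.127,1],[0.3875,-0.0775,0.0733,0,0,0.127,1],[0.3875,-0.0775,0.0733,0,0,0.127,1],[0.3875,-0.0775,0.0733,0,0,0.127,1]]])

```text
time: 2.85
tcp_pos: [489.3, -346.2, 170.4]
orientation: [3.141, -0.0, 0.158]
contact_force: [-0.2, 0.5, 1.0]
width: 1.003
grasp_force: 0.0
```

Run:
```python
from h import *
im,K,C=cap('wrist'); save(im,'w1.png'); print(ctrl.sense()['tcp_pos'])
for t in ['infeed_block','outfeed_block','drive_seat','bender']:
    print(t,[(a,c.round(1).tolist()) for a,b,c in look(t,'wrist')[:2]])
np.savez('w1.npz',im=im,K=K,C=C,T=toolT())
```

```text
[ 489.24592576 -346.31223958  170.49665305]
infeed_block [(0.68, [330.7, 234.2, 52.7, 82.9])]
outfeed_block [(0.67, [232.5, 234.1, 55.0, 82.9])]
drive_seat [(0.58, [277.9, 152.2, 48.8, 45.8])]
bender [(0.64, [276.0, 190.6, 232.3, 199.9])]
```

View pics/w1.png

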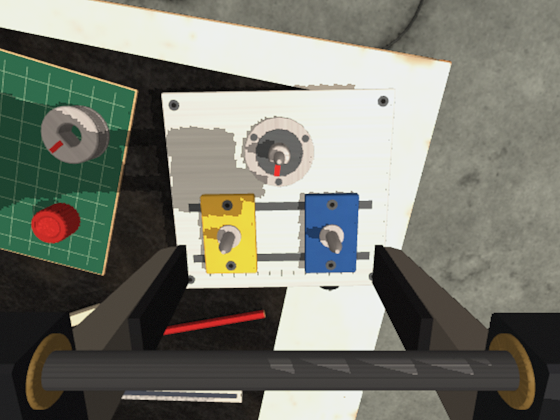

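The wrist picture shows the bender nearly axis-aligned: yellow block at about (229,234), blue at (331,233), drive collar at (279,153) with its stripe pointing down to (277,171). The drive roller at (73,134) and red cap at (55,224) are partly visible on the left.

```bash
cat >> h.py <<'E'
def rect(mask):
    m=mask.astype(np.uint8); n,l,st,_=cv2.connectedComponentsWithStats(m); k=1+np.argmax(st[1:,4]); c=cv2.findContours((l==k).astype(np.uint8),0,2)[0][0]
    return cv2.minAreaRect(c)
def hsv(im): return cv2.cvtColor(im,cv2.COLOR_RGB2HSV)
E
python3 - <<'E'
from h import *
d=np.load('w1.npz'); im,K,C=d['im'],d['K'],d['C']; h=hsv(im)
reg=np.zeros(h.shape[:2],bool); reg[185:280,190:370]=1
yel=(h[...,0]>15)&(h[...,0]<35)&(h[...,1]>140)&reg; blu=(h[...,0]>100)&(h[...,0]<125)&(h[...,1]>140)&reg
for n,m in (('y',yel),('b',blu)):
    r=rect(m); b=cv2.boxPoints(r); P=np.array([px2plane(u,v,K,C,48) for u,v in b])
    print(n,r,P.mean(0).round(1),[np.linalg.norm(P[i]-P[i-1]).round(1) for i in range(4)],[np.degrees(np.arctan2(*(P[i]-P[i-1])[1::-1])).round(1) for i in range(4)])
reg[:]=0; reg[140:190,255:300]=1
red=((h[...,0]<8)|(h[...,0]>172))&(h[...,1]>120)&reg
yy,xx=np.nonzero(red); print('stripe',[px2plane(u,v,K,C,46).round(1) for u,v in ((xx[yy<165].mean(),yy[yy<165].mean()),(xx[yy>172].mean(),yy[yy>172].mean()))], xx.min(),xx.max(),yy.min(),yy.max())
# plate holes at z=40
for n,(u,v) in dict(tl=(174,104.5),tr=(383,101)).items(): print(n,px2plane(u,v,K,C,40).round(1))
c=im[105:285,180:380]; save(cv2.resize(c,None,fx=4,fy=3.3*1,interpolation=cv2.INTER_CUBIC)[:, :],'w1c.png')
E
```

```text
y ((228.2434844970703, 233.34402465820312), (79.38945007324219, 53.994815826416016), 87.61405944824219) [ 456.4 -310.7   48. ] [np.float64(67.1), np.float64(41.5), np.float64(66.8), np.float64(44.2)] [np.float64(7.9), np.float64(-78.5), np.float64(-169.8), np.float64(101.7)]
b ((331.5, 233.0), (78.0, 53.0), 90.0) [ 469.6 -391.4   48. ] [np.float64(65.8), np.float64(40.7), np.float64(65.9), np.float64(43.3)] [np.float64(10.1), np.float64(-80.9), np.float64(-167.6), np.float64(99.0)]
stripe [array([ 517.8, -339.3,   46. ]), array([ 510.2, -340.9,   46. ])] 274 280 164 175
tl [ 548.6 -258.2   40. ]
tr [ 575.3 -410.    40. ]
```

View pics/w1c.png

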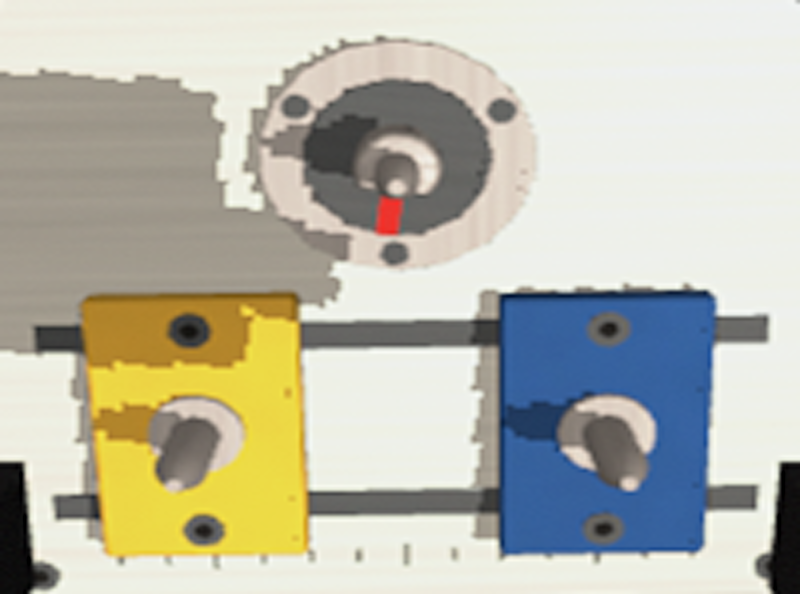

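Scaled: -70 mm / 800 = -0.0875, -40 mm / 800 = -0.05.

>>> carry_out(motion=[[[-0.05,-0.0875,0.0375,0,0,0,1],[-0.05,-0.0875,0.0375,0,0,0,1],[-0.05,-0.0875,0.0375,0,0,0,1],[-0.05,-0.0875,0.0375,0,0,0,1]]])

```text
time: 3.43
tcp_pos: [436.5, -279.2, 137.1]
orientation: [-3.136, 0.004, 0.16]
contact_force: [0.3, -0.8, 0.1]
width: 0.996
grasp_force: 0.0
```

Run:
```python
from h import *
im,K,C=cap('wrist'); save(im,'w2.png'); T=toolT()
np.savez('w2.npz',im=im,K=K,C=C,T=T)
c=im[90:350,200:500]; save(cv2.resize(c,None,fx=2.3,fy=2.3,interpolation=cv2.INTER_CUBIC),'w2c.png')
goto(480,-125,170,0.17)
d=np.load('w1.npz');K,C=d['K'],d['C']
print(px2plane(279.5,152.6,K,C,46),px2plane(229,237.4,K,C,50),px2plane(331.5,236.8,K,C,50),px2plane(224,251.7,K,C,80),px2plane(337.5,251.4,K,C,80),px2plane(279.3,161.4,K,C,84))
```

```text
delta [65.6, -148.3, -30.3] [-0.0005, 0.0004, -0.0104]
[ 526.67411151 -340.57635538   46.        ] [ 454.94249689 -311.68011074   50.        ] [ 468.14846203 -391.37631875   50.        ] [ 455.73512717 -311.9349254    80.        ] [ 468.65456468 -391.58560004   80.        ] [ 526.44488261 -340.51742005   84.        ]
```

View pics/w2c.png

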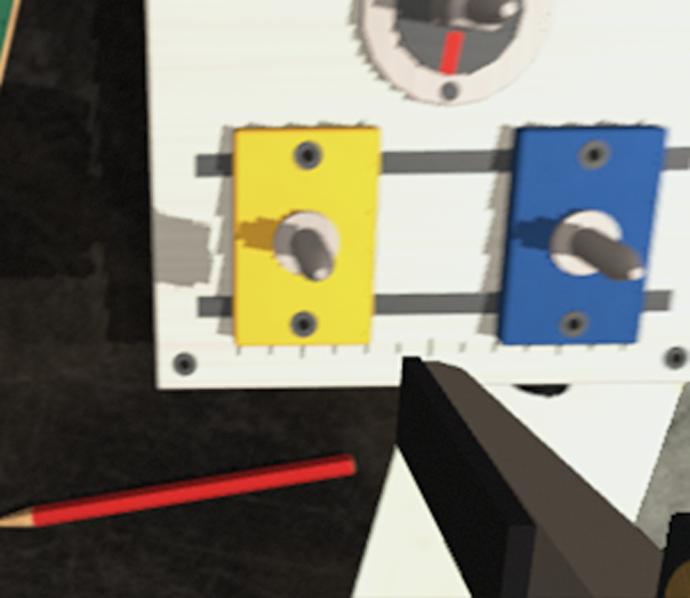

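Yellow tip at (339,210), blue tip (477,208), shaft tip (422,94). The stripe on the collar points straight to the front.

Scaled: -148.3 mm / 800 = -0.1854, 65.6 mm / 800 = 0.082, -0.01 rad / 2 = -0.005.

>>> carry_out(motion=[[[0.082,-0.1854,-0.0375,0,0,-0.005,1],[0.082,-0.1854,-0.0375,0,0,-0.005,1],[0.082,-0.1854,-0.0375,0,0,-0.005,1],[0.082,-0.1854,-0.0375,0,0,-0.005,1],[0.082,-0.1854,-0.0375,0,0,-0.005,1],[0.082,-0.1854,-0.0375,0,0,-0.005,1]]])

```text
time: 3.98
tcp_pos: [483.2, -125.6, 172.5]
orientation: [3.138, -0.004, 0.173]
contact_force: [0.5, -0.1, -0.6]
width: 1.0
grasp_force: 0.0
```

Run:
```python
from h import *
im,K,C=cap('wrist'); save(im,'w3.png'); T=toolT(); print(T[:3,3])
np.savez('w3.npz',im=im,K=K,C=C,T=T)
a=np.load('w1.npz');b=np.load('w2.npz')
for p,q in (((224,251.7),(339.1,210)),((337.5,251.4),(477,208.3)),((279.3,161.4),(422,94))):
    print(tri([(*p,a['K'],a['C']),(*q,b['K'],b['C'])]).round(1))
M={}
for t in ['brass_roller','black_roller','drive_roller','red_cap','dye_bottle']:
    r=look(t,'wrist')
    for s,m,bx in r[:2]: print(t,s,bx.round(1).tolist())
```

```text
[ 482.43198458 -126.64489474  171.72088345]
[ 455.3 -312.    79.6]
[ 469.8 -390.9   82.6]
[ 526.8 -340.5   86.9]
brass_roller 0.97 [215.1, 230.4, 41.2, 47.6]
black_roller 0.62 [242.5, 131.8, 50.4, 44.6]
drive_roller 0.92 [348.8, 170.6, 54.4, 58.9]
drive_roller 0.5 [556.5, 293.4, 5.0, 32.5]
red_cap 0.55 [310.1, 252.6, 39.1, 39.5]
dye_bottle 0.85 [62.9, 149.7, 99.4, 51.1]
```

View pics/w3.png

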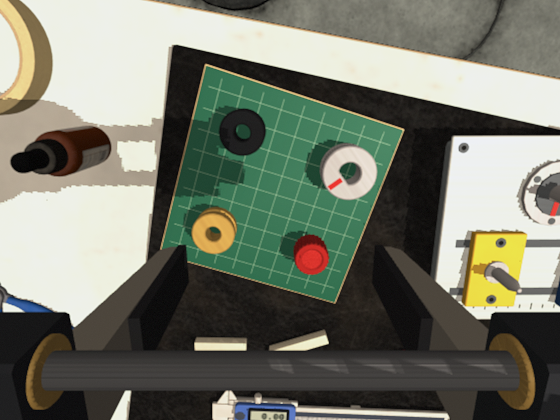

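Brass is at about (214,232), black (243,132), red (311,254) and drive (348,171), with its stripe pointing down-left to (335,184). The bottle is far left at (63,150).

```bash
cat >> h.py <<'E'
from scipy.optimize import minimize
def cylfit(mask,K,C,x0,z0,r,hh,T=None):
    """fit x,y of an upright cylinder to a silhouette"""
    a=np.linspace(0,2*np.pi,60); S=8
    y,x=np.nonzero(mask); lo=np.array([x.min()-15,y.min()-15]); w=(x.max()-lo[0]+15,y.max()-lo[1]+15)
    big=cv2.resize(mask[lo[1]:lo[1]+w[1],lo[0]:lo[0]+w[0]].astype(np.float32),None,fx=S,fy=S,interpolation=0)>.5
    def f(p):
        pts=np.array([proj([p[0]+r*np.cos(t),p[1]+r*np.sin(t),z],K,C) for z in (z0,z0+hh) for t in a])
        hl=cv2.convexHull((((pts-lo+.5)*S)).astype(np.float32)).round().astype(np.int32)
        g=np.zeros(big.shape,np.uint8); cv2.fillConvexPoly(g,hl,1); g=g>0
        return 1-(g&big).sum()/(g|big).sum()
    o=minimize(f,x0,method='Nelder-Mead',options=dict(initial_simplex=np.array([x0,[x0[0]+4,x0[1]],[x0[0],x0[1]+4]]),xatol=.05,fatol=1e-4))
    return o.x.round(2),round(1-o.fun,3)
E
python3 - <<'E'
from h import *
im,K,C=cap('wrist'); h=hsv(im)
D=dict(brass_roller=((443,-73),18,22),black_roller=((529,-87),18,22),drive_roller=((513,-175),22,22),red_cap=((435,-160),15,24))
for t,(x0,r,hh) in D.items():
    for n in ('wrist','side','top'):
        if n!='wrist': _,K2,C2=cap(n)
        else: K2,C2=K,C
        L=look(t,n)
        if not L: print(t,n,'none'); continue
        s,m,b=L[0]; m=m.copy()
        c=cv2.findContours(m.astype(np.uint8),0,2)[0]; f=np.zeros(m.shape,np.uint8); cv2.fillPoly(f,[max(c,key=cv2.contourArea)],1)
        print(t,n,s,*cylfit(f>0,K2,C2,x0,11,r,hh))
        if n=='wrist': np.save(t+'.npy',f)
    
reg=np.zeros(h.shape[:2],bool); reg[145:200,320:378]=1
red=((h[...,0]<8)|(h[...,0]>172))&(h[...,1]>110)&reg
yy,xx=np.nonzero(red); P=np.array([px2plane(u,v,K,C,33) for u,v in zip(xx,yy)])[:,:2]; c=P.mean(0); w,v=np.linalg.eigh(np.cov((P-c).T)); print('stripe',len(P),c,v[:,1],np.degrees(np.arctan2(v[1,1],v[0,1])),w)
s,m,b=look('dye_bottle','top')[0]; print('bottle',px2plane(*b[:2],*cap('top')[1:],50))
E
```

```text
brass_roller wrist 0.9 [441.83 -75.78] 0.954
brass_roller side 0.85 [440.85 -75.77] 0.924
brass_roller top 0.69 [446.   -75.53] 0.924
black_roller wrist 0.73 [529.31 -87.86] 0.97
black_roller side 0.87 [529.02 -86.99] 0.826
black_roller top none
drive_roller wrist 0.62 [ 512.06 -177.39] 0.971
drive_roller side 0.88 [ 511.72 -177.22] 0.95
drive_roller top none
red_cap wrist 0.89 [ 434.31 -162.02] 0.894
red_cap side 0.63 [ 434.38 -161.19] 0.904
red_cap top 0.61 [ 426.12 -167.76] 0.199
stripe 67 [ 502.1583933  -168.20384134] [-0.73150173  0.68183958] 137.01243766376552 [ 1.15614669 11.61215526]
bottle [483.92589034  29.53075269  50.        ]
```

Run:
```python
from h import *
goto(441.6,-75.8,75,-1.2); print(ctrl.sense()['time'])
```

```text
delta [-30.1, -55.5, 95.0] [-0.0, 0.0001, 1.3698]
5.4333
```

Scaled: 95 mm / 800 = 0.1188, -55.5 mm / 800 = -0.0694, 1.37 rad / 2 = 0.685.

>>> carry_out(motion=[[[-0.0376,-0.0694,0.1188,0,0,0.685,0.65],[-0.0376,-0.0694,0.1188,0,0,0.685,0.65],[-0.0376,-0.0694,0.1188,0,0,0.685,0.65],[-0.0376,-0.0694,0.1188,0,0,0.685,0.65],[-0.0376,-0.0694,0.1188,0,0,0.685,0.65],[-0.0376,-0.0694,0.1188,0,0,0.685,0.65],[-0.0376,-0.0694,0.1188,0,0,0.685,0.65],[-0.0376,-0.0694,0.1188,0,0,0.685,0.65],[-0.0376,-0.0694,0.1188,0,0,0.685,0.65],[-0.0376,-0.0694,0.1188,0,0,0.685,0.65],[-0.0376,-0.0694,0.1188,0,0,0.685,0.65],[-0.0376,-0.0694,0.1188,0,0,0.685,0.65],[-0.0376,-0.0694,0.1188,0,0,0.685,0.65],[-0.0376,-0.0694,0.1188,0,0,0.685,0.65]]])

```text
time: 6.6
tcp_pos: [441.6, -75.9, 75.1]
orientation: [-3.142, -0.0, -1.197]
contact_force: [-0.4, 0.4, -0.5]
width: 0.65
grasp_force: 0.0
```

Run:
```python
from h import *
im,K,C=cap('wrist'); save(im,'w4.png'); s,m,b=look('brass_roller','wrist')[0]
c=cv2.findContours(m.astype(np.uint8),0,2)[0]; f=np.zeros(m.shape,np.uint8); cv2.fillPoly(f,[max(c,key=cv2.contourArea)],1)
print(s,b,cylfit(f>0,K,C,(441.8,-75.8),11,18,22))
goto(441.6,-75.8,28,-1.2)
```

```text
0.96 [278.936 237.3    65.688  69.384] (array([442.66, -76.  ]), np.float64(0.968))
delta [-0.0, -0.0, 47.0] [-0.0, -0.0, 0.0016]
```

Scaled: 47 mm / 800 = 0.0588, 25 mm / 800 = 0.0313.

>>> carry_out(motion=[[[0,0,0.0313,0,0,0,0.65],[0,0,0.0588,0,0,0,0.65],[0,0,0.0588,0,0,0,0.65],[0,0,0.0588,0,0,0,0.65],[0,0,0.0588,0,0,0,0.2],[0,0,0.0588,0,0,0,0.2],[0,0,0.0588,0,0,0,0.2],[0,0,0.0588,0,0,0,0.2],[0,0,0.0588,0,0,0,0.2],[0,0,0.0588,0,0,0,0.2]]], squeeze=25)

```text
time: 7.53
tcp_pos: [441.9, -75.9, 28.4]
orientation: [-3.141, -0.0, -1.2]
contact_force: [-0.6, -0.5, 2.5]
width: 0.385
grasp_force: 25.0
```

Scaled: 303.7 mm / 800 = 0.3796, 89.7 mm / 800 = 0.1121.

>>> carry_out(motion=[[[0,0,-0.05,0,0,0,0.2],[0,0,-0.1,0,0,0,0.2],[0,0,-0.115,0,0,0,0.2],[0.05,0.015,-0.115,0,0,0,0.2],[0.3796,0.1121,-0.115,0,0,0,0.2],[0.3796,0.1121,-0.115,0,0,0,0.2],[0.3796,0.1121,-0.115,0,0,0,0.2],[0.3796,0.1121,-0.115,0,0,0,0.2],[0.3796,0.1121,-0.115,0,0,0,0.2],[0.3796,0.1121,-0.115,0,0,0,0.2],[0.3796,0.1121,-0.115,0,0,0,0.2],[0.3796,0.1121,-0.115,0,0,0,0.2],[0.3796,0.1121,-0.115,0,0,0,0.2],[0.3796,0.1121,-0.115,0,0,0,0.2],[0.3796,0.1121,-0.115,0,0,0,0.2]]])

```text
time: 8.78
tcp_pos: [467.9, -389.7, 119.5]
orientation: [3.141, 0.002, -1.199]
contact_force: [1.2, -0.4, -0.8]
width: 0.388
grasp_force: 25.0
```

```bash
cat >> h.py <<'E'
def held(t,r,hh,zoff=-17):
    """tool-plane offset (world xy) of a held upright part whose underside is at tcp z+zoff"""
    im,K,C=cap('wrist'); T=toolT(); L=look(t,'wrist')
    if not L: print('none'); return im,K,C
    s,m,b=L[0]; c=cv2.findContours(m.astype(np.uint8),0,2)[0]; f=np.zeros(m.shape,np.uint8); cv2.fillPoly(f,[max(c,key=cv2.contourArea)],1)
    p,q=cylfit(f>0,K,C,T[:2,3],T[2,3]+zoff,r,hh); d=np.append(p-T[:2,3],0)
    print(t,s,b.round(1).tolist(),'world',p,q,'tool off',(T[:3,:3].T@d).round(2)); return im,K,C
E
python3 - <<'E'
from h import *
im,K,C=held('brass_roller',18,22); save(im,'w5.png'); print(ctrl.sense()['tcp_pos'],ctrl.sense()['orientation'])
goto(468.4,-391.5,107,-1.2)
c=im[150:330,160:400]; save(cv2.resize(c,None,fx=3,fy=3,interpolation=cv2.INTER_CUBIC),'w5c.png')
E
```

```text
brass_roller 0.52 [272.0, 324.0, 68.6, 51.3] world [ 464.86 -368.09] 0.493 tool off [-2.134e+01 -4.960e+00  2.000e-02]
[ 468.08139189 -389.9374775   119.90224601] [ 3.14148774e+00  6.99993923e-04 -1.19872681e+00]
delta [1.6, 0.3, 12.9] [0.0001, 0.0007, 0.0013]
```

View pics/w5c.png

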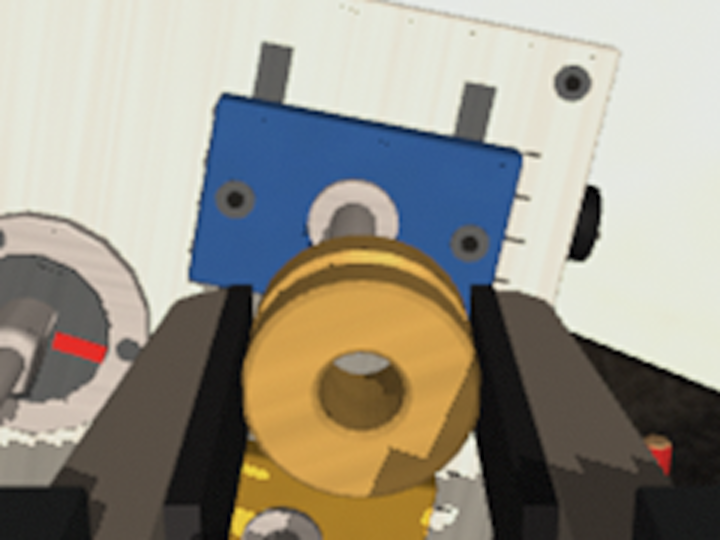

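The held brass roller sits centred between the pads, its bore at about (281,280). The blue block and its pin show ahead and below at (278,225).

Run:
```python
from h import *
im,K,C=cap('wrist'); T=toolT(); Ct=np.linalg.inv(T)@C
print(px2plane(280.8,279.7,K,Ct,-5))
a=(np.linspace(0,6.28,60));h=hsv(im)
reg=np.zeros(h.shape[:2],bool); reg[170:262,215:340]=1
m=(h[...,0]>100)&(h[...,0]<125)&(h[...,1]>120)&reg
# block screws at z 48 (crop px)
A=px2plane(160+235/3,150+200/3,K,C,48);B=px2plane(160+469/3,150+243/3,K,C,48);print(A,B,(A+B)/2)
print(px2plane(160+353/3,150+222/3,K,C,50))
```

```text
[ 1.22447117  1.55111435 -5.        ]
[ 493.87348263 -386.23844118   48.        ] [ 443.61030835 -395.37118603   48.        ] [ 468.74189549 -390.8048136    48.        ]
[ 468.88681392 -391.40262199   50.        ]
```

Run:
```python
from h import *
goto(468.4,-390.8,90,-1.2)
```

```text
delta [0.7, -0.0, 30.0] [0.0, 0.0004, 0.0012]
```

Scaled: 40 mm / 800 = 0.05, 35 mm / 800 = 0.0438.

>>> carry_out(motion=[[[0.0009,0,0.0188,0,0,0,0.2],[0.0009,0,0.0375,0,0,0,0.2],[0.0009,0,0.0375,0,0,0,0.2],[0.0009,0,0.0438,0,0,0,0.2],[0.0009,0,0.05,0,0,0,0.2],[0.0009,0,0.05,0,0,0,0.2]]])

```text
time: 9.43
tcp_pos: [468.7, -391.3, 79.7]
orientation: [-3.141, 0.001, -1.2]
contact_force: [3.0, 1.5, -3.6]
width: 0.386
grasp_force: 25.0
```

Scaled: 12.5 mm / 800 = 0.0156, 12 mm / 800 = 0.015.

>>> carry_out(motion=[[[0,0,0.0063,0,0,0,0.2],[0,0,0.0125,0,0,0,0.2],[0,0,0.015,0,0,0,0.2],[0,0,0.0156,0,0,0,0.2],[0,0,0.0156,0,0,0,0.2]]])

```text
time: 9.85
tcp_pos: [468.8, -391.5, 67.5]
orientation: [-3.14, 0.0, -1.2]
contact_force: [3.6, 3.7, -0.5]
width: 0.384
grasp_force: 25.0
```

Scaled: -70 mm / 800 = -0.0875, -50 mm / 800 = -0.0625.

>>> carry_out(motion=[[[0,0,0,0,0,0,0.5],[0,0,0,0,0,0,0.6],[0,0,0,0,0,0,0.6],[0,0,-0.0188,0,0,0,0.6],[0,0,-0.0625,0,0,0,0.6],[0,0,-0.0875,0,0,0,0.6],[0,0,-0.0875,0,0,0,0.6]]])

```text
time: 10.43
tcp_pos: [470.2, -395.3, 143.4]
orientation: [-3.139, -0.01, -1.2]
contact_force: [0.9, -0.4, 0.7]
width: 0.598
grasp_force: 0.0
```

Run:
```python
from h import *
im,K,C=cap('wrist'); s,m,b=look('brass_roller','wrist')[0]
c=cv2.findContours(m.astype(np.uint8),0,2)[0]; f=np.zeros(m.shape,np.uint8); cv2.fillPoly(f,[max(c,key=cv2.contourArea)],1)
print(s,b.round(),cylfit(f>0,K,C,(468.6,-391),50,18,22),cylfit(f>0,K,C,(468.6,-391),54,18,22))
c=im[150:330,160:400]; save(cv2.resize(c,None,fx=3,fy=3,interpolation=cv2.INTER_CUBIC),'w6c.png')
print(ctrl.sense()['tcp_pos'])
goto(529.1,-87.8,130,-1.2)
```

```text
0.63 [282. 227.  56.  58.] (array([ 468.09, -391.62]), np.float64(0.959)) (array([ 468.47, -392.9 ]), np.float64(0.934))
[ 468.35404713 -392.88844335  138.36819697]
delta [-262.4, -167.1, 7.8] [-0.0002, -0.0022, -0.0004]
```

View pics/w6c.png

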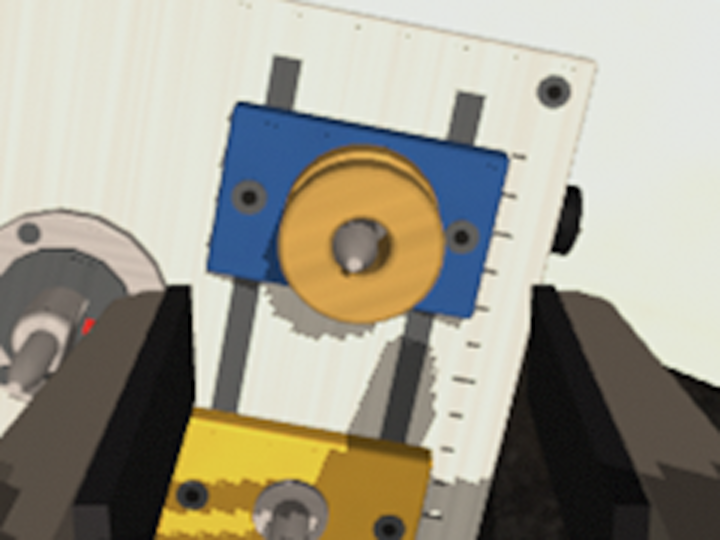

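The brass roller is seated flat on the blue pin, the pin tip showing inside the bore at (278,237). Now black.

Scaled: -262.4 mm / 800 = -0.328, -167.1 mm / 800 = -0.2089.

>>> carry_out(motion=[[[-0.328,-0.2089,0.01,0,0,0,0.65],[-0.328,-0.2089,0.01,0,0,0,0.65],[-0.328,-0.2089,0.01,0,0,0,0.65],[-0.328,-0.2089,0.01,0,0,0,0.65],[-0.328,-0.2089,0.01,0,0,0,0.65],[-0.328,-0.2089,0.01,0,0,0,0.65],[-0.328,-0.2089,0.01,0,0,0,0.65],[-0.328,-0.2089,0.01,0,0,0,0.65],[-0.328,-0.2089,0.0438,0,0,0,0.65],[-0.328,-0.2089,0.0788,0,0,0,0.65],[-0.328,-0.2089,0.0788,0,0,0,0.65],[-0.328,-0.2089,0.0788,0,0,0,0.65]]])

```text
time: 11.53
tcp_pos: [526.5, -86.1, 71.9]
orientation: [3.137, 0.004, -1.2]
contact_force: [0.7, -0.0, -0.1]
width: 0.648
grasp_force: 0.0
```

Run:
```python
from h import *
im,K,C=cap('wrist'); 
for s,m,b in look('black_roller','wrist')[:2]:
    c=cv2.findContours(m.astype(np.uint8),0,2)[0]; f=np.zeros(m.shape,np.uint8); cv2.fillPoly(f,[max(c,key=cv2.contourArea)],1)
    print(s,b.round(),cylfit(f>0,K,C,(529.3,-87.8),11,18,22))
print(ctrl.sense()['tcp_pos'])
goto(529.3,-87.8,28,-1.2)
```

```text
0.57 [274. 236.  65.  69.] (array([529.69, -87.88]), np.float64(0.963))
[529.18177574 -87.46405569  75.09261988]
delta [0.3, 0.0, 47.1] [-0.0002, -0.0004, -0.0008]
```

Scaled: 47 mm / 800 = 0.0588, 25 mm / 800 = 0.0313.

>>> carry_out(motion=[[[0.0004,0,0.0313,0,0,0,0.65],[0.0004,0,0.0588,0,0,0,0.65],[0.0004,0,0.0588,0,0,0,0.65],[0.0004,0,0.0588,0,0,0,0.65],[0.0004,0,0.0588,0,0,0,0.2],[0.0004,0,0.0588,0,0,0,0.2],[0.0004,0,0.0588,0,0,0,0.2],[0.0004,0,0.0588,0,0,0,0.2],[0.0004,0,0.0588,0,0,0,0.2],[0.0004,0,0.0588,0,0,0,0.2]]], squeeze=25)

```text
time: 12.47
tcp_pos: [529.6, -87.5, 28.4]
orientation: [-3.141, -0.001, -1.2]
contact_force: [-1.6, -0.3, 6.4]
width: 0.384
grasp_force: 25.0
```

Scaled: 182 mm / 800 = 0.2275, 150 mm / 800 = 0.1875.

>>> carry_out(motion=[[[0,0,-0.05,0,0,0,0.2],[0,0,-0.1,0,0,0,0.2],[0,0,-0.11,0,0,0,0.2],[0.0313,0.025,-0.11,0,0,0,0.2],[0.2275,0.1875,-0.11,0,0,0,0.2],[0.2275,0.1875,-0.11,0,0,0,0.2],[0.2275,0.1875,-0.11,0,0,0,0.2],[0.2275,0.1875,-0.11,0,0,0,0.2],[0.2275,0.1875,-0.11,0,0,0,0.2],[0.2275,0.1875,-0.11,0,0,0,0.2],[0.2275,0.1875,-0.11,0,0,0,0.2],[0.2275,0.1875,-0.11,0,0,0,0.2],[0.2275,0.1875,-0.11,0,0,0,0.2]]])

```text
time: 13.55
tcp_pos: [455.4, -309.8, 115.0]
orientation: [3.141, 0.001, -1.199]
contact_force: [0.3, 0.8, -1.0]
width: 0.387
grasp_force: 25.0
```

Run:
```python
from h import *
im,K,C=cap('wrist'); print(ctrl.sense()['tcp_pos'])
c=im[150:330,160:400]; save(cv2.resize(c,None,fx=3,fy=3,interpolation=cv2.INTER_CUBIC),'w7c.png')
goto(455.3,-311.8,80,-1.2); np.savez('w7.npz',K=K,C=C,T=toolT())
```

```text
[ 455.46725051 -309.69721216  115.14088222]
delta [1.9, 0.9, 35.1] [0.0001, 0.0009, 0.0016]
```

View pics/w7c.png

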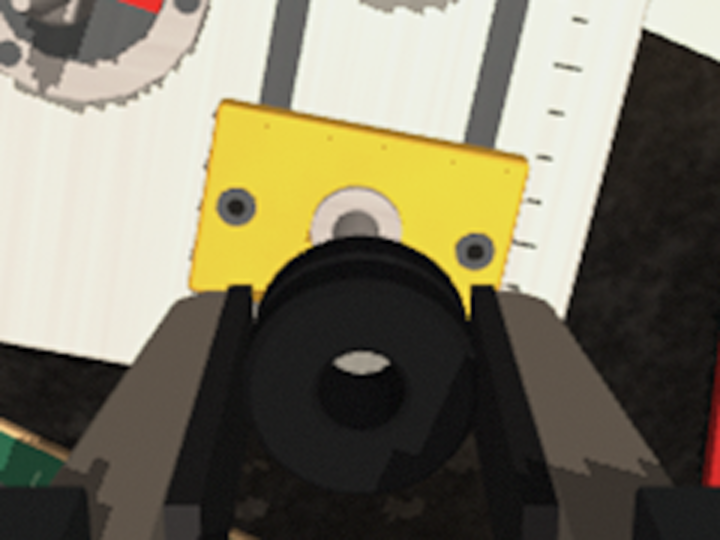

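Black is held centred, its bore at about (280,280), with the yellow collar ahead at (279,226).

Run:
```python
from h import *
d=np.load('w7.npz');K,C=d['K'],d['C']
A=px2plane(160+235/3,150+207/3,K,C,48);B=px2plane(160+475/3,150+251/3,K,C,48);print((A+B)/2,px2plane(160+357/3,150+228/3,K,C,50))
goto(455.6,-311.3,80,-1.2)
```

```text
[ 455.3999145  -310.85540097   48.        ] [ 455.49102266 -311.84969408   50.        ]
delta [1.6, 0.5, 35.1] [0.0001, 0.0009, 0.0016]
```

Scaled: 35 mm / 800 = 0.0438, 30 mm / 800 = 0.0375.

>>> carry_out(motion=[[[0.0019,0.0006,0.0188,0,0,0,0.2],[0.0019,0.0006,0.0313,0,0,0,0.2],[0.0019,0.0006,0.0375,0,0,0,0.2],[0.0019,0.0006,0.0438,0,0,0,0.2],[0.0019,0.0006,0.0438,0,0,0,0.2],[0.0019,0.0006,0.0438,0,0,0,0.2]]])

```text
time: 14.1
tcp_pos: [455.4, -311.5, 79.9]
orientation: [-3.141, 0.002, -1.2]
contact_force: [3.3, 4.2, -2.7]
width: 0.386
grasp_force: 25.0
```

Scaled: 12.7 mm / 800 = 0.0159, 12 mm / 800 = 0.015.

>>> carry_out(motion=[[[-0.0004,-0.0008,0.005,0,0,0,0.2],[-0.0004,-0.0008,0.0113,0,0,0,0.2],[-0.0004,-0.0008,0.015,0,0,0,0.2],[-0.0004,-0.0008,0.0159,0,0,0,0.2],[-0.0004,-0.0008,0.0159,0,0,0,0.2],[-0.0004,-0.0008,0.0159,0,0,0,0.2]]])

```text
time: 14.6
tcp_pos: [455.9, -311.8, 67.6]
orientation: [-3.141, 0.001, -1.2]
contact_force: [3.3, 4.6, -0.5]
width: 0.383
grasp_force: 25.0
```

Scaled: -104.6 mm / 800 = -0.1308, -101.1 mm / 800 = -0.1264, -0.445 rad / 2 = -0.2225.

>>> carry_out(motion=[[[0,0,0,0,0,0,0.5],[0,0,0,0,0,0,0.6],[0,0,0,0,0,0,0.6],[0,0,-0.0188,0,0,0,0.6],[0,0,-0.0625,0,0,0,0.6],[0,0,-0.0875,0,0,0,0.6],[0,0,-0.0875,0,0,0,0.6],[-0.1308,-0.1264,-0.0875,0,0,-0.2225,0.75],[-0.1308,-0.1264,-0.0875,0,0,-0.2225,0.75],[-0.1308,-0.1264,-0.0875,0,0,-0.2225,0.75],[-0.1308,-0.1264,-0.0875,0,0,-0.2225,0.75],[-0.1308,-0.1264,-0.015,0,0,-0.2225,0.75],[-0.1308,-0.1264,-0.015,0,0,-0.2225,0.75],[-0.1308,-0.1264,-0.015,0,0,-0.2225,0.75],[-0.1308,-0.1264,-0.015,0,0,-0.2225,0.75]]])

```text
time: 15.85
tcp_pos: [511.0, -177.9, 78.6]
orientation: [3.141, 0.003, -0.755]
contact_force: [1.0, 0.1, 1.1]
width: 0.752
grasp_force: 0.0
```

Run:
```python
from h import *
im,K,C=cap('wrist'); h=hsv(im); T=toolT(); print(T[:3,3],ctrl.sense()['orientation'])
for s,m,b in look('drive_roller','wrist')[:1]:
    c=cv2.findContours(m.astype(np.uint8),0,2)[0]; f=np.zeros(m.shape,np.uint8); cv2.fillPoly(f,[max(c,key=cv2.contourArea)],1)
    p,q=cylfit(f>0,K,C,(512,-177.3),11,22,22); print(s,b.round(),p,q)
    red=((h[...,0]<8)|(h[...,0]>172))&(h[...,1]>110)&(f>0)
    yy,xx=np.nonzero(red); P=np.array([px2plane(u,v,K,C,33) for u,v in zip(xx,yy)])[:,:2]; c=P.mean(0); w,v=np.linalg.eigh(np.cov((P-c).T))
    print('stripe',len(P),c,np.degrees(np.arctan2(v[1,1],v[0,1])),w,'radial',np.degrees(np.arctan2(*(c-p)[::-1])))
_,K,C=cap('side')
r=look('black_roller','side'); print([(s,b.round()) for s,m,b in r[:2]]); print(cylfit(r[0][1],K,C,(455.5,-311.6),50,18,22))
c=im[140:320,160:400]; save(cv2.resize(c,None,fx=3,fy=3,interpolation=cv2.INTER_CUBIC),'w8c.png')
```

```text
[ 512.15022726 -178.70485122   80.18054359] [ 3.14138948e+00 -4.34213411e-04 -7.55624117e-01]
0.85 [276. 233.  71.  80.] [ 512.45 -177.67] 0.98
stripe 133 [ 502.22680556 -168.22005522] 137.05083297240128 [ 1.35001086 12.54591123] radial 137.25084304291136
[(0.84, array([265., 264.,  24.,  29.]))]
(array([ 453.76, -311.59]), np.float64(0.847))
```

View pics/w8c.png

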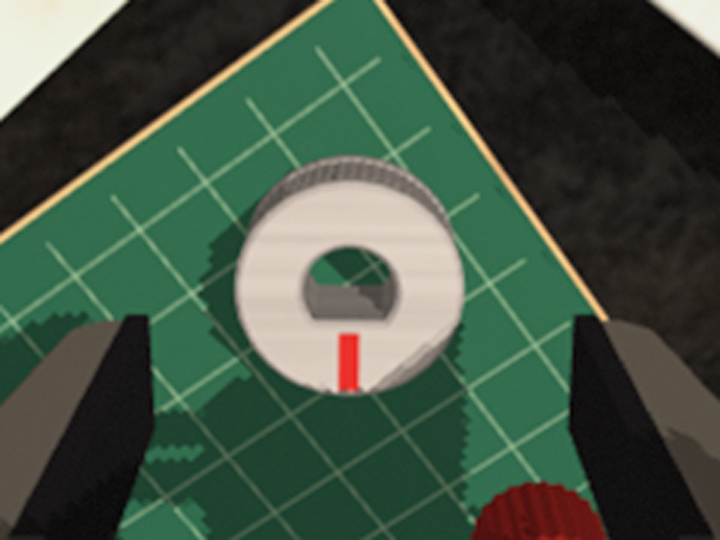

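The drive roller is upright at about (277,235) in the full picture, stripe at 137° and D-flat facing the camera's bottom edge. The cap is clear of the right finger.

Run:
```python
from h import *
goto(512.3,-177.6,28,-.7555)
```

```text
delta [-2.0, -0.7, 53.5] [-0.0006, -0.0033, -0.0003]
```

Scaled: 51.5 mm / 800 = 0.0644, 50 mm / 800 = 0.0625.

>>> carry_out(motion=[[[-0.0013,-0.0004,0.0313,0,0,0,0.75],[-0.0013,-0.0004,0.0625,0,0,0,0.75],[-0.0013,-0.0004,0.0644,0,0,0,0.75],[-0.0013,-0.0004,0.0644,0,0,0,0.75],[-0.0013,-0.0004,0.0644,0,0,0,0.75]]])

```text
time: 16.47
tcp_pos: [512.4, -178.0, 29.9]
orientation: [-3.141, -0.002, -0.755]
contact_force: [0.2, 0.5, 0.7]
width: 0.753
grasp_force: 0.0
```

Run:
```python
from h import *
ctrl.capture('wrist');goto(512.3,-177.6,28,-.7555);print(ctrl.sense()['tcp_pos'])
```

```text
delta [-0.7, -0.1, 2.2] [-0.0006, -0.003, 0.0002]
[ 512.74267261 -178.13909286   30.21713969]
```

Scaled: -95 mm / 800 = -0.1188, -85 mm / 800 = -0.1063.

>>> carry_out(motion=[[[-0.0009,0,0.0021,0,0,0,0.75],[-0.0009,0,0.0021,0,0,0,0.2],[-0.0009,0,0.0021,0,0,0,0.2],[-0.0009,0,0.0021,0,0,0,0.2],[-0.0009,0,0.0021,0,0,0,0.2],[-0.0009,0,0.0021,0,0,0,0.2],[-0.0009,0,0.0021,0,0,0,0.2],[-0.0009,0,-0.05,0,0,0,0.2],[-0.0009,0,-0.1063,0,0,0,0.2],[-0.0009,0,-0.1188,0,0,0,0.2],[-0.0009,0,-0.1188,0,0,0,0.2],[-0.0009,0,-0.1188,0,0,0,0.2]]], squeeze=30)

```text
time: 17.52
tcp_pos: [510.9, -176.8, 123.1]
orientation: [3.142, -0.0, -0.755]
contact_force: [-1.2, -0.4, -3.1]
width: 0.47
grasp_force: 30.0
```

Run:
```python
from h import *
goto(526.5,-340.5,118,.1675);print(ctrl.sense()['tcp_pos'],ctrl.sense()['orientation'])
```

```text
delta [123.6, 108.5, 5.1] [0.0002, -0.0002, -0.9227]
[ 510.87041148 -176.79477027  123.08728252] [ 3.14151510e+00 -2.91482259e-04 -7.55156573e-01]
```

Scaled: 123.6 mm / 800 = 0.1545, 108.5 mm / 800 = 0.1356, -0.9227 rad / 2 = -0.4614.

>>> carry_out(motion=[[[0.1545,0.1356,0.0063,0,0,-0.4614,0.2],[0.1545,0.1356,0.0063,0,0,-0.4614,0.2],[0.1545,0.1356,0.0063,0,0,-0.4614,0.2],[0.1545,0.1356,0.0063,0,0,-0.4614,0.2],[0.1545,0.1356,0.0063,0,0,-0.4614,0.2],[0.1545,0.1356,0.0063,0,0,-0.4614,0.2],[0.1545,0.1356,0.0063,0,0,-0.4614,0.2],[0.1545,0.1356,0.0063,0,0,-0.4614,0.2],[0.1545,0.1356,0.0063,0,0,-0.4614,0.2],[0.1545,0.1356,0.0063,0,0,-0.4614,0.2],[0.1545,0.1356,0.0063,0,0,-0.4614,0.2],[0.1545,0.1356,0.0063,0,0,-0.4614,0.2]]])

```text
time: 18.52
tcp_pos: [526.2, -340.0, 117.3]
orientation: [-3.14, 0.001, 0.167]
contact_force: [-0.4, -0.6, -1.4]
width: 0.472
grasp_force: 30.0
```

Run:
```python
from h import *
im,K,C=cap('wrist'); T=toolT(); h=hsv(im); Ct=np.linalg.inv(T)@C; print(T[:3,3],ctrl.sense()['orientation'])
c=im[110:330,150:410]; save(cv2.resize(c,None,fx=2.7,fy=2.7,interpolation=cv2.INTER_CUBIC),'w9c.png')
reg=np.zeros(h.shape[:2],bool); reg[285:320,265:300]=1
red=((h[...,0]<8)|(h[...,0]>172))&(h[...,1]>110)&reg; yy,xx=np.nonzero(red)
P=np.array([px2plane(u,v,K,Ct,-5) for u,v in zip(xx,yy)])[:,:2]; c=P.mean(0); w,v=np.linalg.eigh(np.cov((P-c).T)); print('stripe tool',len(P),c,v[:,1])
np.savez('w9.npz',K=K,C=C,T=T); goto(526.5,-340.5,90,.1675)
```

```text
[ 526.36323397 -340.22492207  117.67474804] [-3.14085166e+00  6.21449957e-04  1.66823802e-01]
stripe tool 196 [-14.05873084   0.27260565] [-0.99985724 -0.01689655]
delta [0.1, 0.3, 27.7] [-0.0007, 0.0006, -0.0007]
```

View pics/w9c.png

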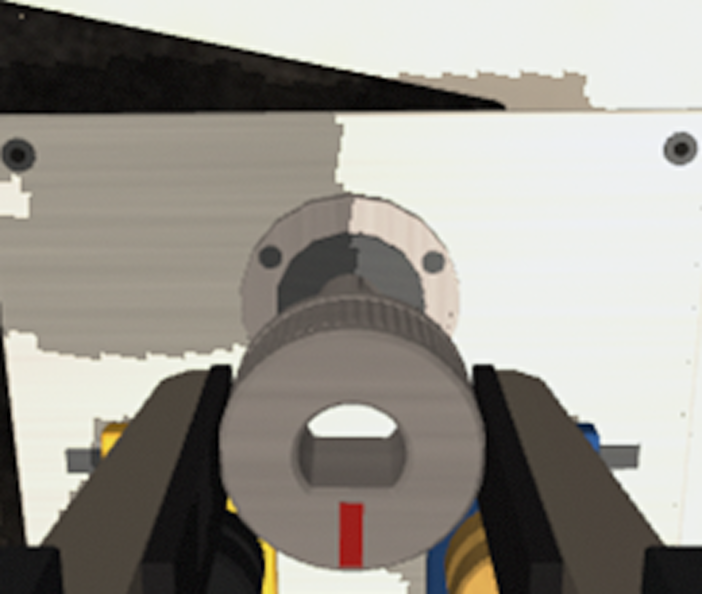

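The drive roller is held level. Its bore is centred at about (280,278) with the stripe straight toward the camera bottom, and the collar behind it shows at about (280,215).

Run:
```python
from h import *
d=np.load('w9.npz');K,C,T=d['K'],d['C'],d['T'];Ct=np.linalg.inv(T)@C
f=lambda x,y:(150+x/2.7,110+y/2.7)
for p in ((352.5,448.5),(350.5,454),(351,535),(351,402),(350,489)): print(p,px2plane(*f(*p),K,Ct,-5).round(2))
print(px2plane(*f(18,155),K,C,40)-[548.6,-258.2,40],px2plane(*f(680,149),K,C,40)-[575.3,-410.0,40])
for p in ((270,257),(433,262)): print(px2plane(*f(*p),K,C,46))
a=np.load('w1.npz')
for p in ((295,107),(502,111),(395,253)): print(px2plane(180+p[0]/4,105+p[1]/3.3,a['K'],a['C'],46))
```

```text
(352.5, 448.5) [ 1.64  0.71 -5.  ]
(350.5, 454) [ 0.65  0.38 -5.  ]
(351, 535) [-14.47   0.46  -5.  ]
(351, 402) [ 9.96  0.47 -5.  ]
(350, 489) [-5.79  0.3  -5.  ]
[-0.50481756  0.12192638  0.        ] [-0.2049689  -0.03293615  0.        ]
[ 535.12342307 -319.86694276   46.        ]
[ 540.26131457 -357.72033363   46.        ]
[ 534.77307856 -319.98727551   46.        ]
[ 539.92806243 -357.97551284   46.        ]
[ 504.60242898 -343.50511831   46.        ]
```

Run:
```python
from h import *
for n,reg in (('w1',(140,190,255,300)),('w2',(90,140,370,430)),('w3',(170,225,520,560))):
    d=np.load(n+'.npz');im,K,C=d['im'],d['K'],d['C'];h=hsv(im); m=np.zeros(h.shape[:2],bool); m[reg[0]:reg[1],reg[2]:reg[3]]=1
    m&=((h[...,0]<10)|(h[...,0]>170))&(h[...,1]>90); yy,xx=np.nonzero(m); wt=h[...,1][m].astype(float)
    P=np.array([px2plane(u,v,K,C,46) for u,v in zip(xx,yy)])[:,:2]; c=np.average(P,axis=0,weights=wt); w,v=np.linalg.eigh(np.cov((P-c).T,aweights=wt)); v=v[:,1]*np.sign(-v[0,1])
    q=c-[526.5,-340.5]; print(n,len(P),c.round(2),np.degrees(np.arctan2(v[1],v[0]))%360,w.round(1),'radial',np.degrees(np.arctan2(q[1],q[0]))%360)
```

```text
w1 71 [ 513.39 -340.59] 182.58225339184497 [1.7 6.1] radial 180.40843384372835
w2 155 [ 515.47 -341.53] 181.1115028212419 [ 1.9 11.1] radial 185.3159302961141
w3 83 [ 514.51 -340.92] 182.76733807174517 [ 1.6 10.7] radial 181.98433808726946
```

Run:
```python
from h import *
goto(525.9,-340.5,84,.048)
```

```text
delta [-0.5, 0.2, 33.7] [-0.0007, 0.0007, 0.1188]
```

Scaled: 33.7 mm / 800 = 0.0421, 28 mm / 800 = 0.035, 0.119 rad / 2 = 0.0595.

>>> carry_out(motion=[[[-0.0006,0.0003,0.0063,0,0,0.0595,0.2],[-0.0006,0.0003,0.0125,0,0,0.0595,0.2],[-0.0006,0.0003,0.025,0,0,0.0595,0.2],[-0.0006,0.0003,0.035,0,0,0.0595,0.2],[-0.0006,0.0003,0.0421,0,0,0.0595,0.2],[-0.0006,0.0003,0.0421,0,0,0.0595,0.2],[-0.0006,0.0003,0.0421,0,0,0.0595,0.2],[-0.0006,0.0003,0.0421,0,0,0.0595,0.2]]])

```text
time: 19.23
tcp_pos: [526.4, -341.0, 84.9]
orientation: [3.141, -0.0, 0.049]
contact_force: [0.0, -0.2, -1.3]
width: 0.468
grasp_force: 30.0
```

Run:
```python
from h import *
im,K,C=cap('wrist'); T=toolT(); s=ctrl.sense(); print(T[:3,3],s['orientation'],s['contact_force'])
c=im[215:325,205:355]; save(cv2.resize(c,None,fx=5,fy=5,interpolation=cv2.INTER_CUBIC),'w10c.png')
np.savez('w10.npz',K=K,C=C,T=T)
```

```text
[ 526.46792729 -341.09532668   85.10570641] [ 3.14091987e+00 -6.73791545e-04  4.87899389e-02] [-0.42054074 -0.73322813 -1.74033965]
```

View pics/w10c.png

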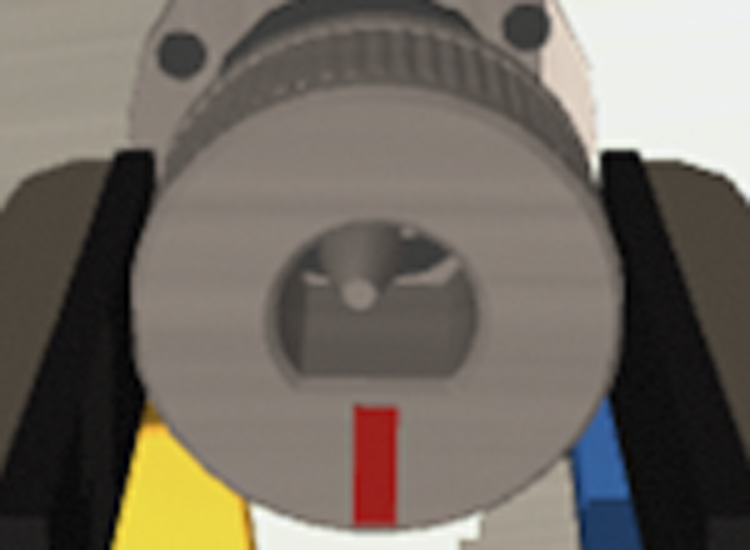

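The roller is over the shaft tip. The tip shows at about (277,274) and the bore centre at about (280,279), so there is a small offset to work out.

Run:
```python
from h import *
d=np.load('w10.npz');K,C,T=d['K'],d['C'],d['T']; z=T[2,3]+5
f=lambda x,y:(205+x/5,215+y/5)
tip=px2plane(*f(360,294),K,C,84); print('tip',tip)
for n,p in dict(outer=(376,307),bore=(374,322),top=(374,220),flat=(374,385),left=(266,310),right=(482,310),otop=(376,85),obot=(376,530)).items(): print(n,px2plane(*f(*p),K,C,z).round(2))
o=np.array([px2plane(*f(376,85),K,C,z),px2plane(*f(376,530),K,C,z)]).mean(0); print('outer centre',o, 'tool', T[:3,:3].T@(o-T[:3,3]))
```

```text
tip [ 526.19278162 -340.39161741   84.        ]
outer [ 528.05 -341.78   90.11]
bore [ 526.57 -341.67   90.11]
top [ 536.43 -341.19   90.11]
flat [ 520.3  -341.97   90.11]
left [ 527.28 -332.02   90.11]
right [ 528.21 -351.2    90.11]
otop [ 549.01 -340.75   90.11]
obot [ 505.38 -342.88   90.11]
outer centre [ 527.19506441 -341.81750225   90.10570641] tool [ 0.69441971  0.76014251 -4.99902296]
```

Run:
```python
from h import *
goto(525.9,-340.0,80,.048)
```

```text
delta [-0.5, -1.1, 5.1] [0.0007, -0.0007, 0.0008]
```

Scaled: 9 mm / 800 = 0.0113, -1.1 mm / 800 = -0.0014.

>>> carry_out(motion=[[[-0.0006,-0.0014,0,0,0,0,0.2],[-0.0006,-0.0014,0.005,0,0,0,0.2],[-0.0006,-0.0014,0.0075,0,0,0,0.2],[-0.0006,-0.0014,0.0088,0,0,0,0.2],[-0.0006,-0.0014,0.01,0,0,0,0.2],[-0.0006,-0.0014,0.0113,0,0,0,0.2],[-0.0006,-0.0014,0.0113,0,0,0,0.2]]])

```text
time: 19.87
tcp_pos: [525.5, -339.6, 75.4]
orientation: [-3.141, 0.0, 0.049]
contact_force: [0.2, -0.3, -1.2]
width: 0.47
grasp_force: 30.0
```

>>> carry_out(motion=[[[0,0,0.0038,0,0,0,0.2],[0,0,0.0075,0,0,0,0.2],[0,0,0.0113,0,0,0,0.2],[0,0,0.0138,0,0,0,0.2],[0,0,0.0144,0,0,0,0.2],[0,0,0.0144,0,0,0,0.2]]])

```text
time: 20.37
tcp_pos: [525.4, -339.6, 63.7]
orientation: [-3.141, 0.0, 0.048]
contact_force: [-0.1, -1.1, -2.6]
width: 0.471
grasp_force: 30.0
```

Scaled: -70 mm / 800 = -0.0875, -50 mm / 800 = -0.0625.

>>> carry_out(motion=[[[0,0,0.0006,0,0,0,0.2],[0,0,0.0006,0,0,0,0.6],[0,0,0.0006,0,0,0,0.62],[0,0,0.0006,0,0,0,0.62],[0,0,-0.0188,0,0,0,0.62],[0,0,-0.0625,0,0,0,0.62],[0,0,-0.0875,0,0,0,0.62],[0,0,-0.0875,0,0,0,0.62],[0,0,-0.0875,0,0,0,0.62],[0,0,-0.0875,0,0,0,0.62]]])

```text
time: 21.2
tcp_pos: [525.2, -339.3, 133.2]
orientation: [-3.141, 0.001, 0.049]
contact_force: [0.1, -0.0, -0.9]
width: 0.622
grasp_force: 0.0
```

Run:
```python
from h import *
im,K,C=cap('wrist'); save(im,'w11.png'); np.savez('w11.npz',im=im,K=K,C=C,T=toolT()); h=hsv(im); print(ctrl.sense()['tcp_pos'])
s,m,b=look('drive_roller','wrist')[0]
c=cv2.findContours(m.astype(np.uint8),0,2)[0]; f=np.zeros(m.shape,np.uint8); cv2.fillPoly(f,[max(c,key=cv2.contourArea)],1)
print(s,b.round(1),cylfit(f>0,K,C,(526,-340),46,22,22),cylfit(f>0,K,C,(526,-340),54,22,22))
c=im[140:340,150:410]; save(cv2.resize(c,None,fx=2.9,fy=2.9,interpolation=cv2.INTER_CUBIC),'w11c.png')
goto(434.3,-161.8,110,.048)
```

```text
[ 524.8189983  -339.00922767  132.50190682]
0.94 [282.4 220.5  68.8  73.5] (array([ 526.31, -340.07]), np.float64(0.981)) (array([ 528.81, -340.25]), np.float64(0.929))
delta [-81.7, -181.2, 22.8] [-0.0023, 0.0022, 0.0005]
```

View pics/w11c.png

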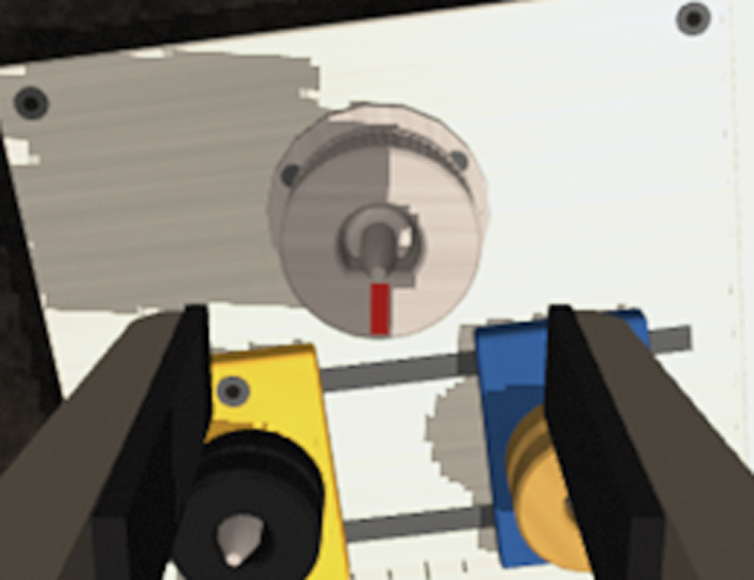

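The drive roller is fully home on the collar, the D-shaft and thin end visible in its bore at about (280,225), and black sits flat on yellow. Now the cap.

Scaled: -181.2 mm / 800 = -0.2265, -81.7 mm / 800 = -0.1021.

>>> carry_out(motion=[[[-0.1021,-0.2265,0.0275,0,0,0,0.62],[-0.1021,-0.2265,0.0275,0,0,0,0.62],[-0.1021,-0.2265,0.0275,0,0,0,0.62],[-0.1021,-0.2265,0.0275,0,0,0,0.62],[-0.1021,-0.2265,0.0275,0,0,0,0.62],[-0.1021,-0.2265,0.0625,0,0,0,0.62],[-0.1021,-0.2265,0.0713,0,0,0,0.62],[-0.1021,-0.2265,0.0713,0,0,0,0.62],[-0.1021,-0.2265,0.0713,0,0,0,0.62],[-0.1021,-0.2265,0.0713,0,0,0,0.62],[-0.1021,-0.2265,0.0713,0,0,0,0.62]]])

```text
time: 22.22
tcp_pos: [436.1, -163.9, 77.9]
orientation: [3.141, -0.001, 0.048]
contact_force: [0.9, 1.0, -0.1]
width: 0.621
grasp_force: 0.0
```

Run:
```python
from h import *
im,K,C=cap('wrist'); print(ctrl.sense()['tcp_pos'])
h=hsv(im);f=((h[...,0]<10)|(h[...,0]>170))&(h[...,1]>110); f[:, :200]=0; f[:,360:]=0; f[:170]=0
n,l,st,_=cv2.connectedComponentsWithStats(f.astype(np.uint8)); f=l==1+np.argmax(st[1:,4])
print(f.sum(),cylfit(f,K,C,(434.3,-161.8),11,15,24))
s,m,b=look('red_cap','wrist')[0]; print(s,b.round(1),cylfit(m,K,C,(434.3,-161.8),11,15,24))
d=np.load('w11.npz'); print(px2plane(280.3,233.8,d['K'],d['C'],84))
goto(434.3,-161.8,29,.048)
```

```text
[ 436.06325868 -163.75061766   77.92327465]
2330 (array([ 434.94, -162.13]), np.float64(0.905))
0.8 [274.9 237.1  56.6  55.9] (array([ 434.93, -162.01]), np.float64(0.912))
[ 526.51576756 -340.13567979   84.        ]
delta [-1.6, -1.9, 48.8] [0.0008, -0.001, -0.0002]
```

Scaled: 48.5 mm / 800 = 0.0606, -1.7 mm / 800 = -0.0021.

>>> carry_out(motion=[[[-0.0014,-0.0021,0.0313,0,0,0,0.62],[-0.0014,-0.0021,0.0606,0,0,0,0.62],[-0.0014,-0.0021,0.0606,0,0,0,0.62],[-0.0014,-0.0021,0.0606,0,0,0,0.62],[-0.0014,-0.0021,0.0606,0,0,0,0.62],[-0.0014,-0.0021,0.0606,0,0,0,0.15],[-0.0014,-0.0021,0.0606,0,0,0,0.15],[-0.0014,-0.0021,0.0606,0,0,0,0.15],[-0.0014,-0.0021,0.0606,0,0,0,0.15],[-0.0014,-0.0021,0.0606,0,0,0,0.15],[-0.0014,-0.0021,0.0606,0,0,0,0.15],[-0.0014,-0.0021,0.0606,0,0,0,0.15]]], squeeze=15)

```text
time: 23.32
tcp_pos: [434.2, -161.1, 28.9]
orientation: [3.141, -0.0, 0.049]
contact_force: [-1.0, 1.1, 3.2]
width: 0.32
grasp_force: 15.0
```

Scaled: 182.3 mm / 800 = 0.2279, -93 mm / 800 = -0.1163.

>>> carry_out(motion=[[[0,0,-0.05,0,0,0,0.15],[0,0,-0.1,0,0,0,0.15],[0,0,-0.1163,0,0,0,0.15],[0.1036,0.2279,-0.1163,0,0,0,0.15],[0.1036,0.2279,-0.1163,0,0,0,0.15],[0.1036,0.2279,-0.1163,0,0,0,0.15],[0.1036,0.2279,-0.1163,0,0,0,0.15],[0.1036,0.2279,-0.1163,0,0,0,0.15],[0.1036,0.2279,-0.1163,0,0,0,0.15],[0.1036,0.2279,-0.1163,0,0,0,0.15],[0.1036,0.2279,-0.1163,0,0,0,0.15],[0.1036,0.2279,-0.1163,0,0,0,0.15],[0.1036,0.2279,-0.1163,0,0,0,0.15],[0.1036,0.2279,-0.1163,0,0,0,0.15]]])

```text
time: 24.48
tcp_pos: [525.5, -338.1, 121.9]
orientation: [-3.142, -0.0, 0.049]
contact_force: [-0.3, -0.1, 0.4]
width: 0.32
grasp_force: 15.0
```

Run:
```python
from h import *
im,K,C=cap('wrist'); T=toolT(); print(T[:3,3],ctrl.sense()['orientation'])
h=hsv(im);f=((h[...,0]<10)|(h[...,0]>170))&(h[...,1]>110); f[:, :220]=0; f[:,340:]=0; f[:220]=0
n,l,st,_=cv2.connectedComponentsWithStats(f.astype(np.uint8)); f=l==1+np.argmax(st[1:,4])
p,q=cylfit(f,K,C,T[:2,3],T[2,3]-18,15,24); print(st[1+np.argmax(st[1:,4])],p,q,T[:3,:3].T@np.append(p-T[:2,3],0))
goto(526.3,-340.1,98,.048)
```

```text
[ 525.58815578 -338.29000838  121.918726  ] [ 3.14149267e+00 -1.41322142e-04  4.92828920e-02]
[ 246  231   68   77 3976] [ 526.98 -338.79] 0.91 [1.36552323e+00 5.67950877e-01 2.49767091e-04]
delta [0.6, 1.8, 23.9] [0.0001, -0.0001, 0.0013]
```

Scaled: 28 mm / 800 = 0.035, 1.5 mm / 800 = 0.0019.

>>> carry_out(motion=[[[-0.0004,0.0019,0.0063,0,0,0,0.15],[-0.0004,0.0019,0.015,0,0,0,0.15],[-0.0004,0.0019,0.0225,0,0,0,0.15],[-0.0004,0.0019,0.0288,0,0,0,0.15],[-0.0004,0.0019,0.0338,0,0,0,0.15],[-0.0004,0.0019,0.035,0,0,0,0.15],[-0.0004,0.0019,0.035,0,0,0,0.15]]])

```text
time: 25.12
tcp_pos: [525.2, -340.4, 92.9]
orientation: [-3.141, 0.001, 0.049]
contact_force: [0.0, -0.4, -0.3]
width: 0.319
grasp_force: 15.0
```

Free entry, with the underside near 75. On down to rest.

>>> carry_out(motion=[[[0,-0.0004,0.0038,0,0,0,0.15],[0,-0.0004,0.0063,0,0,0,0.15],[0,-0.0004,0.0081,0,0,0,0.15],[0,-0.0004,0.0088,0,0,0,0.15],[0,-0.0004,0.0088,0,0,0,0.15]]])

```text
time: 25.53
tcp_pos: [525.4, -340.3, 86.5]
orientation: [-3.141, 0.0, 0.048]
contact_force: [0.6, -0.1, -0.9]
width: 0.319
grasp_force: 15.0
```

Next I release, rise, and back away for a final look.

Scaled: -90 mm / 800 = -0.1125, -80 mm / 800 = -0.1.

>>> carry_out(motion=[[[0,0,0.0004,0,0,0,0.4],[0,0,0.0004,0,0,0,0.55],[0,0,0.0004,0,0,0,0.55],[0,0,0.0004,0,0,0,0.55],[0,0,-0.0188,0,0,0,0.55],[0,0,-0.0625,0,0,0,0.55],[0,0,-0.1,0,0,0,0.55],[-0.05,0,-0.1125,0,0,0,0.55],[-0.075,0,-0.1125,0,0,0,0.55],[-0.075,0,-0.1125,0,0,0,0.55],[-0.075,0,-0.1125,0,0,0,0.55],[-0.075,0,-0.1125,0,0,0,0.55],[-0.075,0,-0.1125,0,0,0,0.55]]])

```text
time: 26.62
tcp_pos: [466.1, -343.0, 176.1]
orientation: [-3.141, 0.0, 0.049]
contact_force: [1.2, -0.9, -0.1]
width: 0.549
grasp_force: 0.0
```

Run:
```python
from h import *
im,K,C=cap('wrist'); ims,Ks,Cs=cap('side')
def fill(m):
    c=cv2.findContours(m.astype(np.uint8),0,2)[0]; f=np.zeros(m.shape,np.uint8); cv2.fillPoly(f,[max(c,key=cv2.contourArea)],1); return f>0
for t,x0,z,r,hh in (('red_cap',(526.3,-340),68,15,24),('brass_roller',(468.5,-391.4),50,18,22),('black_roller',(455.5,-311.6),50,18,22)):
    for n,k,c in (('wrist',K,C),('side',Ks,Cs)):
        L=look(t,n)
        if L: print(t,n,L[0][0],L[0][2].round(),cylfit(fill(L[0][1]),k,c,x0,z,r,hh))
L=look('dye_bottle','side'); print([(a,b.round()) for a,_,b in L[:1]])
a=cv2.resize(im[90:310,170:410],(480,440),interpolation=3); b=cv2.resize(ims[100:355,220:370],(259,440),interpolation=3); save(np.hstack([a,b]),'final.png')
```

```text
red_cap wrist 0.56 [279. 125.  49.  46.] (array([ 525.67, -340.74]), np.float64(0.951))
red_cap side 0.63 [313. 265.  22.  24.] (array([ 525.66, -338.03]), np.float64(0.859))
brass_roller wrist 0.75 [346. 206.  53.  53.] (array([ 467.6 , -391.82]), np.float64(0.97))
brass_roller side 0.86 [278. 307.  24.  26.] (array([ 467.34, -390.85]), np.float64(0.952))
black_roller wrist 0.87 [235. 219.  52.  49.] (array([ 454.55, -311.97]), np.float64(0.938))
black_roller side 0.66 [263. 265.  26.  28.] (array([ 453.74, -311.8 ]), np.float64(0.915))
[]
```

View pics/final.png

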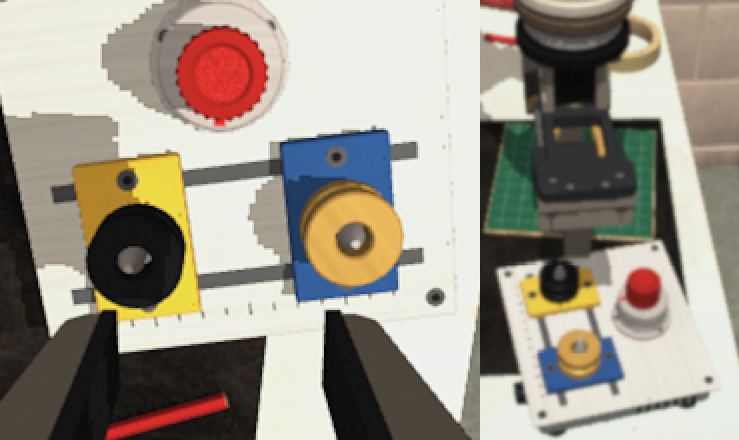

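All three rollers and the cap sit flat and released in the right places. The bottle is behind the arm in this view; the arm was never near it.

```bash
python3 -c "
from h import *
ctrl.capture('top'); print([(x['score'],x['box']) for x in ctrl.look_for('dye_bottle','top')[:1]]); print(ctrl.sign_off())"
```

```text
[(0.85, [0.2821, 0.4861, 0.0543, 0.0517])]
the job is handed in; nothing more can be done
None
```

I handed the job in at about 27 s: brass roller on the blue pin, black roller on the yellow, drive roller home on the shaft with its flat matched, red cap on top, and the dye bottle still standing where it was.

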